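# Start the nitrogen purge on the splint curing unit

### The job

The splints are in the curing unit: first push its drawer fully home, then turn on the nitrogen at the bench valve with the black collar. Its lever is locked: draw the black collar back along the lever, away from the block, swing the lever from the left all the way to the right, and let the collar snap home so that the lever is locked on. Do not force the lever against its lock, leave the yellow compressed-air valve as it is, and do not shift the other things on the bench.

Things in the scene. Friction and masses are not known exactly. Their poses are not given: they have to be found in the camera images.
- curing_unit: Fixed cream box on the left, 240 mm deep (x), 250 mm wide, 130 mm high, with a drawer in its front; origin under its middle, x pointing away from the robot, z up.
- drawer_handle (a point): Centre of the steel bar handle of the curing unit's drawer: a level bar 120 mm long, about 10 mm thick, 68 mm above the bench, 35 mm out from the drawer's front plate (216 mm wide, 24 to 112 mm above the bench). Axes: x is the way the drawer closes (away from the robot), y along the bar, z up.
- drawer (a joint): How far the drawer stands open, m: 0 fully home (front plate against the box), 0.06 to 0.11 at the start. It slides with about 2 to 4 N and stays where it is left.
- n2_valve: Nitrogen valve: a block fixed to the bench, 60 mm deep (x), 64 mm wide, 101 mm high, with a gauge on top to 115 mm; black lever cap, collar and gauge rim. Origin under the block's middle; x points away from the robot, y to its left, z up. The lever stands out of its front face, towards the robot.
- n2_pivot (a point): Point on the upright hinge axis of the nitrogen lever, in the middle of the block's front face, level with the lever's centre line (75 mm above the bench). Axes as the valve's. A level steel quadrant with two notches lies just above the lever's root, out to 37 mm from the hinge axis, its top 91 mm above the bench.
- n2_lever (a joint): Angle of the nitrogen lever, rad: 0 off (leaning 0.40 to the left), 0.80 on (leaning 0.40 to the right). At value q it points from the pivot along the valve's -x turned by (q - 0.40) about z up. A level rod reaching 108 mm from the hinge axis, its last 16 mm a cap 22 mm across. Swings freely (0.03 N m) once unlocked; locked by the collar at both ends, with about 0.05 rad of play.
- n2_collar (a joint): How far the nitrogen lever's lock collar is drawn outward along the lever, away from the block, m: 0 seated, 0.012 at most. A spring returns it (3 N seated, 7.5 N fully out). From about 0.008 on its pawl is clear of the notch and the lever can swing; between the notches the pawl rides on the quadrant's rim, which keeps the collar out at 0.007.
- n2_hook (a point): Lever's centre line at the inner face (towards the block) of the black collar's flange, 74 mm from the hinge axis when seated; moves with the collar. The flange is a disc 36 mm across, 5 mm thick, square to the lever; behind it a sleeve 12 mm across lies bare for 36 mm, so that fingers can stand astride it from above. x points along the lever towards the block.
- air_valve: Compressed-air valve: the same kind of valve with yellow lever cap, collar and gauge rim, off and locked; not to be operated. Origin and axes as the nitrogen valve's.
- air_lever (a joint): Angle of the compressed-air lever, rad: 0 off, 0.80 on.
- air_collar (a joint): How far the compressed-air lever's collar is drawn out, m.
- pliers_blue: Wire-bending pliers with dark blue and yellow handles, about 160 x 55 x 14 mm, lying flat, a bystander; origin on its underside, near the joint.
- pliers_red: Pliers with red handles, about 160 x 55 x 14 mm, lying flat, a bystander; origin on its underside, near the joint.
- cast: Cream stone dental cast, 60 x 62 x 29 mm, a bystander; origin at the centre of its underside.
- splint: Clear U-shaped splint lying on the bench, about 60 x 65 x 10 mm, a bystander; origin at the centre of its underside.
- blue_tub: Small white tub with a blue screw lid, 48 mm across, 34 mm high, a bystander; origin at the centre of its underside.
- parts_box: Open clear plastic box with wires in it, 110 x 170 x 35 mm, a bystander; origin at the centre of its underside.
- spray_bottle: Clear spray bottle with a blue head, 62 mm across, 170 mm high, a bystander; origin at the centre of its underside.

How it is judged:
On the way, in this order (a step that is already met when the one before it is completed fails the run):
1. the drawer of the curing unit is pushed home, with the nitrogen still off (value of joint drawer below 0.005 m and value of joint n2_lever below 0.15 rad), for 0.2 s.
2. the black collar is drawn out of its notch and the lever is on its way (value of joint n2_collar above 0.005 m and value of joint n2_lever above 0.3 rad and value of joint drawer below 0.005 m), for 0.02 s.
3. the nitrogen lever is over to the right and its collar has snapped home (value of joint n2_lever above 0.71 rad and value of joint n2_collar below 0.003 m), for 0.2 s.
At the end, for the whole second after the job is handed in: The drawer is home (open less than 5 mm), the nitrogen lever stands fully on (above 0.71 of 0.80 rad) with its collar seated (less than 3 mm out), and the compressed-air valve is still off and locked (all of step 3 and value of joint drawer below 0.005 m and value of joint air_lever below 0.15 rad and value of joint air_collar below 0.003 m); the robot touches nothing.
It fails at once if the nitrogen is turned on while the drawer is open (lever past 0.25 rad, drawer open more than 8 mm) (value of joint n2_lever above 0.25 rad and value of joint drawer above 0.008 m).
It fails at once if the nitrogen lever is forced past its lock with the collar in (between 0.20 and 0.60 rad with the collar less than 4 mm out) (value of joint n2_lever between 0.2 and 0.6 rad and value of joint n2_collar below 0.004 m).
It fails at once if the compressed-air valve is operated (lever past 0.15 rad or collar drawn more than 6 mm) (value of joint air_lever above 0.15 rad or value of joint air_collar above 0.006 m).
It fails at once if a bystander is shifted by more than 25 mm (distance of any of pliers_blue, pliers_red, cast, splint, blue_tub, parts_box, spray_bottle from where it was at the start of the episode above 0.025 m).
It also fails if it takes over 64 s, if anything falls off the work surface, if the arm or the gripper's body presses on something with over 40 N, if the wrist force passes 120 N, or if a joint passes its speed limit or range.

### The arm

A 7-joint arm with a two-finger parallel gripper is mounted at the origin on the work surface. World frame = base frame: x ahead of the robot, y to its left, z up, the work surface at z = 0. Lengths are in m, angles in rad, forces in N, time in s.
With the tool pointing down it reaches from about 0.4 to 0.875 m from the base axis. Payload 6.5 kg.
Tool frame: the origin (TCP) lies on the centre line of the jaws, within the pads' length; the fingertips stand 17 mm ahead of it and the grasp point (between the pads) lies 2 mm behind it (tips_ahead is the z of the fingertips in the tool frame, in m); z points along the fingers, y is the line along which they close (so a half turn about z gives the same grasp; the last joint's range is limited). The gripper opens to 85 mm and grips with 20 to 120 N. Pads are 22 mm wide; open, the fingers measure 114 mm over their backs; the gripper's body (76 mm by 85 mm) begins 54 mm behind the grasp point. The pads swing forward as they close: fully open they stand 13 mm farther back than shut.
Start: joints at [-1.378, 0.536, -0.004, 1.538, 0.003, 1.067, -0.071], TCP at [0.166, 0.628, 0.248] pointing down, gripper open.
Joint ranges: [-2.7, 2.7], [-0.37, 2.16], [-1.27, 1.26], [0.24, 2.4], [-1.31, 4.45], [0.19, 1.91], [-2.76, 2.76]. Speed limits (rad/s): [2.39, 2.39, 3.14, 3.14, 3.14, 3.14, 3.14].

### API

Orientations are given as a 3x3 rotation matrix whose columns are the frame's x, y, z axes.
In Python, from rig import * gives the robot as it stands.
- The arm moves only by the tool jog_arm, never from a script. Its argument "increments" is a list of rows, each an object of numbers: "tx", "ty", "tz": the shift along the tool's x, y, z normalised to -1 to 1, where 1 is 0.6 m; "wx", "wy", "wz": the turn, a rotation vector about the tool's x, y, z normalised to -1 to 1, where 1 is 120 degrees; "fingers": the gripper's target within -1 to 1 (fully open at 1, half-way at 0, shut at -1). In form: [{"tx": .., "ty": .., "tz": .., "wx": .., "wy": .., "wz": .., "fingers": ..}, ...]. A call has 1 to 5 rows; each row shifts and turns the commanded pose from where the row before left it, along the tool's axes as they then stand; what a row does not reach is not made up. A row lasts 1/12 s, in which the tool goes at most 41.7 mm and 7.16 degrees, less where a joint would pass 70% of its speed; a pose out of reach is approached as far as the arm can. A call with a number of a shift or a turn outside -1 to 1 is refused whole. A call with a gripper value outside its range is refused whole. The fingers move at their own pace and stop on an object; "newtons" is the grip in N (left out, the last holds). Time passes only in rows, so rows that do not move let the fingers close. It gives the time, the measured TCP pose, the force, the opening and the grip force at its end, in the units of the state.
- observe(): the state, without advancing time (a new reading comes with each control period).
- camera(name): name is "scene" or "top" or "wrist"; returns the picture (384x512x3 uint8, red, green, blue); there is no depth.
- camera_model(name): a dict with "K" (3x3 intrinsics, pixels), "R" (3x3) and "t" (3): a world point X has camera coordinates R X + t. Camera axes: x right, y down, z forward; pixel columns grow to the right and rows downward; lengths in m; the calibration is good to about 2 mm. A picture is of the moment at which its call begins: read the wrist's pose just before it. camera_model takes no time and is no camera call; for the wrist camera it gives the pose at the moment of the call.
- close_job(): hands the job in; it is judged then, once.
The state is a dict: "time_s": time; "qpos": joint angles; "joint_vel": joint speeds; "joint_torque": joint torques, N m; "position": TCP position; "tool_rot": TCP orientation; "wrist_force": force on the tool from outside, world axes, zero at the start; "ft_torque": the same for the moment, N m; "finger_gap": finger opening in m; "gripper_force": force on a finger pad.
Only numpy, scipy, OpenCV 4.12 (cv2) and the standard library are available. Lean on these libraries where they do the work, as an engineer would, in place of code of your own. Each camera call takes 0.05 s, during which the arm holds its last target. There are 200 camera calls.

## Working session

There is one attempt and no reset: what is moved stays moved. The work goes in short steps, Python scripts to look and compute and a tool call to move; the robot and the scene stay as the last step left them, time stands still between calls to the robot, and variables do not carry over. Pictures are saved under pics/ and viewed, at most 10 in all, crops included, and the job is handed in when it is done.

Besides the shell and the picture viewer there is one more tool, called after "Emit:" as name(argument=value, ...) on one line, values as JSON. jog_arm: Moves the arm, as the interface text tells. Its arguments: {"type":"object","properties":{"increments":{"type":"array"},"newtons":{"type":"number"}},"required":["increments"]}

```bash
mkdir -p pics; python3 - <<'E'
from rig import *
import cv2,numpy as np
for n in ["scene","top"]:
    im=camera(n); cv2.imwrite(f"pics/{n}0.png",im[:,:,::-1])
    m=camera_model(n); print(n,np.round(m["K"],1).tolist(),np.round(m["R"],3).tolist(),np.round(m["t"],3).tolist())
s=observe(); print(s["time_s"],s["position"],np.round(s["tool_rot"],3).tolist(),s["finger_gap"])
a=cv2.imread("pics/top0.png"); 
E
```

```text
scene [[355.0, 0.0, 256.2], [0.0, 355.0, 190.0], [0.0, 0.0, 1.0]] [[-0.11, 0.994, 0.012], [0.732, 0.089, -0.675], [-0.672, -0.066, -0.738]] [0.038, -0.354, 1.482]
top [[370.1, 0.0, 251.8], [0.0, 370.1, 192.7], [0.0, 0.0, 1.0]] [[0.003, -1.0, 0.003], [-0.996, -0.003, -0.086], [0.086, -0.002, -0.996]] [0.009, 0.551, 1.04]
0.1 [0.16623975 0.62783724 0.24748727] [[-0.967, 0.256, -0.0], [0.256, 0.967, -0.002], [-0.0, -0.002, -1.0]] 0.08525753404591192
```

View pics/scene0.png

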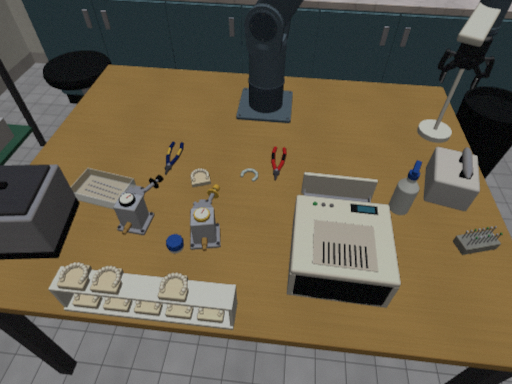

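View pics/top0.png

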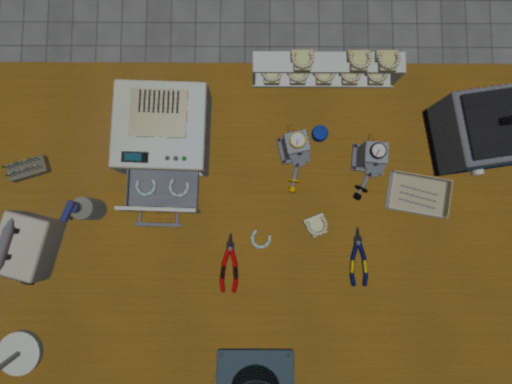

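The scene view shows the arm out of the way at upper right. In the top view, the drawer handle bar is at about (158,225), the black-collar valve at about (372,155) with its cap at (358,196), the yellow valve at about (295,148), and the parts box at about (420,193). I'll zoom in on the valve and the drawer.

```bash
cat > h.py <<'E'
import numpy as np,cv2
from rig import *
def ray(n,u,v,z,m=None):
    m=m or camera_model(n); R=np.array(m["R"]);t=np.array(m["t"]);c=-R.T@t
    d=R.T@np.linalg.solve(np.array(m["K"]),[u,v,1.]); return c+d*(z-c[2])/d[2]
def proj(n,X,m=None):
    m=m or camera_model(n); p=np.array(m["K"])@(np.array(m["R"])@np.array(X)+np.array(m["t"])); return p[:2]/p[2]
E
python3 - <<'E'
from h import *
a=cv2.imread("pics/top0.png")
c1=cv2.resize(a[125:215,335:435],None,fx=6,fy=6,interpolation=cv2.INTER_CUBIC)
cv2.imwrite("pics/c1.png",c1)
c2=cv2.resize(a[150:240,100:220],None,fx=5,fy=5,interpolation=cv2.INTER_CUBIC)
cv2.imwrite("pics/c2.png",c2)
for n,p in dict(hl=(137,225),hr=(180,226)).items(): print(n,ray("top",*p,.068))
print("cap",ray("top",358,196,.075))
E
```

```text
hl [0.45738513 0.32409147 0.068     ]
hr [0.45500279 0.2066746  0.068     ]
cap [ 0.53812626 -0.27952992  0.075     ]
```

View pics/c1.png

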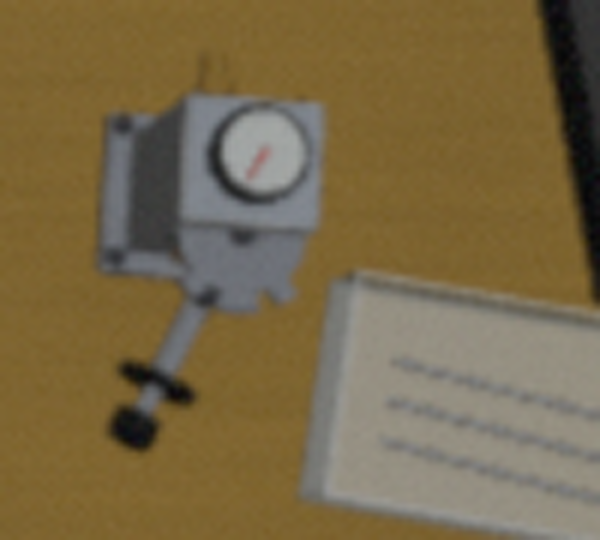

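View pics/c2.png

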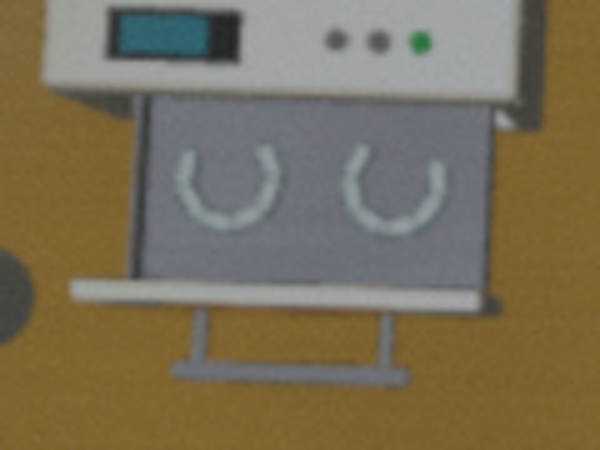

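The first crop shows the black flange centre at about px (361,189), the cap at about (357,196) and the block's front top edge from crop (180,225) to (318,230). The second crop shows the handle bar from crop (172,370) to (410,377). No obstacle sits in the lever's sweep to the right, but the box's near corner is close, at crop (310,500).

```bash
python3 - <<'E'
from h import *
c1=lambda u,v,z: ray("top",335+u/6-.4,125+v/6-.4,z)[:2]
c2=lambda u,v,z: ray("top",100+u/5-.4,150+v/5-.4,z)[:2]
P=np.round
hl,hr=c2(172,370,.068),c2(410,377,.068); print("handle",P((hl+hr)/2,4),"len",np.linalg.norm(hl-hr),"yaw",np.arctan2(-(hl-hr)[0],(hl-hr)[1]))
pl,pr=c2(70,290,.112),c2(482,300,.112);print("plate",pl,pr)
bl,br=c2(42,85,.13),c2(515,102,.13);print("box front",bl,br,"yaw",np.arctan2(-(bl-br)[0],(bl-br)[1]))
a,b,c,d=[c1(*p,.101) for p in((185,97),(322,103),(318,230),(180,225))]
piv=(c+d)/2;print("block",P([a,b,c,d],4).tolist(),"pivot",piv,"yaws",np.arctan2(-(d-c)[0],(d-c)[1]),np.arctan2((a-d)[1],(a-d)[0]),np.arctan2((b-c)[1],(b-c)[0]))
cap=c1(133,428,.078);fl=c1(157,382,.080);print("cap",cap,np.linalg.norm(cap-piv),"flange",fl,np.linalg.norm(fl-piv))
v=piv-cap;print("lever dir yaw",np.arctan2(v[1],v[0]))
print("box corner",c1(300,498,.035),c1(335,275,.035), "bottle",ray("top",82,208,.1))
s=observe();print(s["qpos"])
E
```

```text
handle [0.4595 0.2674] len 0.13007805518615037 yaw -0.026411495629120485
plate [0.50274739 0.37327224] [0.4981486  0.15717949]
box front [0.60845085 0.38485382] [0.60033682 0.13899611] yaw -0.032990950037370986
block [[0.6857, -0.2953], [0.6831, -0.3569], [0.6254, -0.3535], [0.6274, -0.2917]] pivot [ 0.62641785 -0.32257691] yaws -0.033306616076494405 -0.061868954706828835 -0.059740275961545186
cap [ 0.53806368 -0.27529823] 0.10020845020055431 flange [ 0.55890075 -0.2860848 ] 0.0767478619798287
lever dir yaw -0.49133493780739534
box corner [ 0.508493   -0.36590713] [ 0.61489089 -0.38557858] bottle [0.501971   0.46147476 0.1       ]
[-1.37818922  0.53711983 -0.00441647  1.53876029  0.00259228  1.06726282
 -0.07122864]
```

Emit:
jog_arm(increments=[{"tx": -0.05,"ty": -0.043,"fingers": -1},{"tx": -0.05,"ty": -0.043,"fingers": -1},{"tx": -0.05,"ty": -0.043,"fingers": -1},{"tx": -0.05,"ty": -0.043,"fingers": -1},{"tx": -0.05,"ty": -0.043,"fingers": -1}])

```text
invalid input
```

Emit:
jog_arm(increments=[{"tx": -0.05,"ty": -0.043,"fingers": -1},{"tx": -0.05,"ty": -0.043,"fingers": -1},{"tx": -0.05,"ty": -0.043,"fingers": -1},{"tx": -0.05,"ty": -0.043,"fingers": -1},{"fingers": -1}])

```text
invalid input
```

Emit:
jog_arm(increments=[{"tx": -0.05,"ty": -0.043,"tz": 0,"wx": 0,"wy": 0,"wz": 0,"fingers": -1},{"tx": -0.05,"ty": -0.043,"tz": 0,"wx": 0,"wy": 0,"wz": 0,"fingers": -1},{"tx": -0.05,"ty": -0.043,"tz": 0,"wx": 0,"wy": 0,"wz": 0,"fingers": -1},{"tx": -0.05,"ty": -0.043,"tz": 0,"wx": 0,"wy": 0,"wz": 0,"fingers": -1},{"tx": -0.05,"ty": -0.043,"tz": 0,"wx": 0,"wy": 0,"wz": 0,"fingers": -1}])

```text
time_s: 0.52
position: [0.279, 0.4633, 0.2479]
tool_rot: [[-0.967, 0.256, -0.0], [0.256, 0.967, -0.001], [0.0, -0.001, -1.0]]
wrist_force: [1.1, -0.1, -0.7]
finger_gap: 0.0256
gripper_force: 0.0
```

Emit:
jog_arm(increments=[{"tx": -0.052,"ty": -0.045,"tz": 0,"wx": 0,"wy": 0,"wz": 0,"fingers": -1},{"tx": -0.052,"ty": -0.045,"tz": 0,"wx": 0,"wy": 0,"wz": 0,"fingers": -1},{"tx": -0.052,"ty": -0.045,"tz": 0,"wx": 0,"wy": 0,"wz": 0,"fingers": -1},{"tx": -0.052,"ty": -0.045,"tz": 0,"wx": 0,"wy": 0,"wz": 0,"fingers": -1},{"tx": -0.052,"ty": -0.045,"tz": 0,"wx": 0,"wy": 0,"wz": 0,"fingers": -1}])

```text
time_s: 0.93
position: [0.3952, 0.2929, 0.2482]
tool_rot: [[-0.967, 0.256, -0.0], [0.256, 0.967, -0.0], [0.0, -0.0, -1.0]]
wrist_force: [0.6, -0.3, -0.4]
finger_gap: -0.0
gripper_force: 0.0
```

Emit:
jog_arm(increments=[{"tx": 0,"ty": 0,"tz": 0,"wx": 0,"wy": 0,"wz": -0.055,"fingers": -1},{"tx": 0,"ty": 0,"tz": 0,"wx": 0,"wy": 0,"wz": -0.055,"fingers": -1},{"tx": 0,"ty": 0,"tz": 0,"wx": 0,"wy": 0,"wz": 0,"fingers": -1}])

```text
time_s: 1.18
position: [0.3949, 0.294, 0.2481]
tool_rot: [[-1.0, 0.026, -0.0], [0.026, 1.0, -0.0], [0.0, -0.0, -1.0]]
wrist_force: [-0.5, -0.9, 0.1]
finger_gap: 0.0003
gripper_force: 0.0
```

Emit:
jog_arm(increments=[{"tx": 0,"ty": -0.019,"tz": 0.06,"wx": 0,"wy": 0,"wz": 0,"fingers": -1},{"tx": 0,"ty": -0.019,"tz": 0.06,"wx": 0,"wy": 0,"wz": 0,"fingers": -1},{"tx": 0,"ty": 0,"tz": 0.06,"wx": 0,"wy": 0,"wz": 0,"fingers": -1},{"tx": 0,"ty": 0,"tz": 0.06,"wx": 0,"wy": 0,"wz": 0,"fingers": -1},{"tx": 0,"ty": 0,"tz": 0.06,"wx": 0,"wy": 0,"wz": 0,"fingers": -1}])

```text
time_s: 1.6
position: [0.3937, 0.2724, 0.0669]
tool_rot: [[-1.0, 0.031, 0.001], [0.031, 1.0, 0.0], [-0.001, 0.0, -1.0]]
wrist_force: [0.5, 0.5, -0.4]
finger_gap: -0.0001
gripper_force: 0.0
```

Emit:
jog_arm(increments=[{"tx": -0.03,"ty": 0,"tz": 0,"wx": 0,"wy": 0,"wz": 0,"fingers": -1},{"tx": -0.03,"ty": 0,"tz": 0,"wx": 0,"wy": 0,"wz": 0,"fingers": -1},{"tx": -0.02,"ty": 0,"tz": 0,"wx": 0,"wy": 0,"wz": 0,"fingers": -1},{"tx": -0.02,"ty": 0,"tz": 0,"wx": 0,"wy": 0,"wz": 0,"fingers": -1},{"tx": -0.02,"ty": 0,"tz": 0,"wx": 0,"wy": 0,"wz": 0,"fingers": -1}])

```text
time_s: 2.02
position: [0.4645, 0.2702, 0.0674]
tool_rot: [[-1.0, 0.031, -0.004], [0.031, 1.0, -0.001], [0.003, -0.002, -1.0]]
wrist_force: [-2.9, -0.1, -1.4]
finger_gap: -0.0
gripper_force: 1.4
```

Emit:
jog_arm(increments=[{"tx": -0.025,"ty": 0,"tz": 0,"wx": 0,"wy": 0,"wz": 0,"fingers": -1},{"tx": -0.025,"ty": 0,"tz": 0,"wx": 0,"wy": 0,"wz": 0,"fingers": -1},{"tx": -0.02,"ty": 0,"tz": 0,"wx": 0,"wy": 0,"wz": 0,"fingers": -1},{"tx": -0.01,"ty": 0,"tz": 0,"wx": 0,"wy": 0,"wz": 0,"fingers": -1},{"tx": -0.01,"ty": 0,"tz": 0,"wx": 0,"wy": 0,"wz": 0,"fingers": -1}])

```text
time_s: 2.43
position: [0.5191, 0.2686, 0.0677]
tool_rot: [[-1.0, 0.03, -0.002], [0.03, 1.0, -0.001], [0.002, -0.001, -1.0]]
wrist_force: [-2.6, -0.5, 0.8]
finger_gap: -0.0001
gripper_force: 1.3
```

Emit:
jog_arm(increments=[{"tx": -0.01,"ty": 0,"tz": 0,"wx": 0,"wy": 0,"wz": 0,"fingers": -1},{"tx": -0.01,"ty": 0,"tz": 0,"wx": 0,"wy": 0,"wz": 0,"fingers": -1}])

```text
time_s: 2.6
position: [0.5311, 0.2682, 0.0678]
tool_rot: [[-1.0, 0.028, -0.002], [0.028, 1.0, -0.001], [0.002, -0.001, -1.0]]
wrist_force: [-2.4, 0.1, -0.9]
finger_gap: -0.0003
gripper_force: 1.2
```

Emit:
jog_arm(increments=[{"tx": -0.006,"ty": 0,"tz": 0,"wx": 0,"wy": 0,"wz": 0,"fingers": -1},{"tx": -0.006,"ty": 0,"tz": 0,"wx": 0,"wy": 0,"wz": 0,"fingers": -1}])

```text
time_s: 2.77
position: [0.5391, 0.268, 0.0682]
tool_rot: [[-1.0, 0.028, -0.0], [0.028, 1.0, -0.0], [0.0, -0.0, -1.0]]
wrist_force: [-2.9, -0.2, -1.7]
finger_gap: 0.0003
gripper_force: 1.1
```

```bash
python3 - <<'E'
from h import *
a=camera("top")[:,:,::-1]
cv2.imwrite("pics/c3.png",cv2.resize(a[110:235,90:230],None,fx=4,fy=4,interpolation=cv2.INTER_CUBIC))
print(observe()["wrist_force"])
E
```

```text
[-1.07632181  0.84653668 -0.23561006]
```

View pics/c3.png

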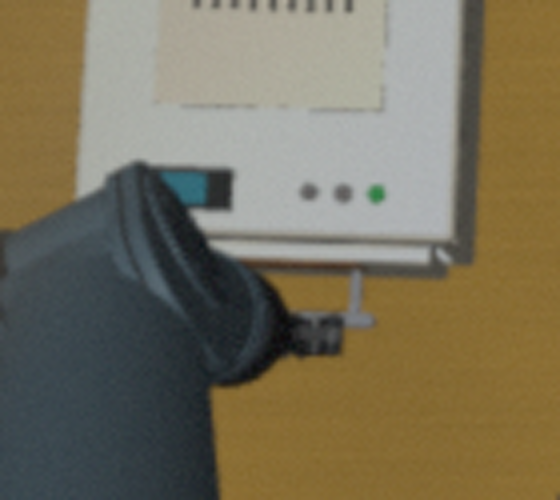

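The front plate is nearly against the box at crop (330,250). I'll keep nudging until the force rises.

Emit:
jog_arm(increments=[{"tx": -0.005,"ty": 0,"tz": 0,"wx": 0,"wy": 0,"wz": 0,"fingers": -1},{"tx": -0.005,"ty": 0,"tz": 0,"wx": 0,"wy": 0,"wz": 0,"fingers": -1}])

```text
time_s: 2.98
position: [0.5398, 0.268, 0.0679]
tool_rot: [[-1.0, 0.027, -0.011], [0.027, 1.0, -0.002], [0.011, -0.002, -1.0]]
wrist_force: [-23.6, -1.5, 18.8]
finger_gap: 0.0003
gripper_force: 11.9
```

Emit:
jog_arm(increments=[{"tx": -0.004,"ty": 0,"tz": 0,"wx": 0,"wy": 0,"wz": 0,"fingers": -1},{"tx": -0.004,"ty": 0,"tz": 0,"wx": 0,"wy": 0,"wz": 0,"fingers": -1}])

```text
time_s: 3.15
position: [0.5399, 0.2681, 0.0675]
tool_rot: [[-0.999, 0.026, -0.019], [0.026, 1.0, -0.004], [0.019, -0.004, -1.0]]
wrist_force: [-32.8, -0.5, 19.3]
finger_gap: 0.0
gripper_force: 16.5
```

Stopped hard, so the drawer is home. Backing off and rising.

Emit:
jog_arm(increments=[{"tx": 0.03,"ty": 0,"tz": 0,"wx": 0,"wy": 0,"wz": 0,"fingers": -1},{"tx": 0.06,"ty": 0,"tz": 0,"wx": 0,"wy": 0,"wz": 0,"fingers": -1},{"tx": 0.06,"ty": 0,"tz": 0,"wx": 0,"wy": 0,"wz": 0,"fingers": -1},{"tx": 0,"ty": 0,"tz": -0.06,"wx": 0,"wy": 0,"wz": 0,"fingers": -1},{"tx": 0,"ty": 0,"tz": -0.06,"wx": 0,"wy": 0,"wz": 0,"fingers": -1}])

```text
time_s: 3.57
position: [0.4566, 0.2697, 0.1397]
tool_rot: [[-1.0, 0.026, -0.004], [0.026, 1.0, -0.002], [0.004, -0.003, -1.0]]
wrist_force: [1.2, 1.5, 0.3]
finger_gap: -0.0002
gripper_force: 0.0
```

Emit:
jog_arm(increments=[{"tx": 0,"ty": 0,"tz": -0.06,"wx": 0,"wy": 0,"wz": 0,"fingers": 0},{"tx": 0,"ty": -0.04,"tz": -0.05,"wx": 0,"wy": 0,"wz": 0,"fingers": 0},{"tx": 0,"ty": -0.068,"tz": 0,"wx": 0,"wy": 0,"wz": 0,"fingers": 0},{"tx": 0,"ty": -0.068,"tz": 0,"wx": 0,"wy": 0,"wz": 0,"fingers": 0},{"tx": 0,"ty": -0.068,"tz": 0,"wx": 0,"wy": 0,"wz": 0,"fingers": 0}])

```text
time_s: 3.98
position: [0.457, 0.1228, 0.2078]
tool_rot: [[-1.0, 0.027, 0.005], [0.027, 1.0, 0.001], [-0.005, 0.002, -1.0]]
wrist_force: [1.8, -0.5, -0.5]
finger_gap: 0.0428
gripper_force: 0.0
```

Emit:
jog_arm(increments=[{"tx": 0,"ty": -0.068,"tz": 0,"wx": 0,"wy": 0,"wz": 0,"fingers": 0},{"tx": 0,"ty": -0.068,"tz": 0,"wx": 0,"wy": 0,"wz": 0,"fingers": 0},{"tx": 0,"ty": -0.068,"tz": 0,"wx": 0,"wy": 0,"wz": 0,"fingers": 0},{"tx": 0,"ty": -0.068,"tz": 0,"wx": 0,"wy": 0,"wz": 0,"fingers": 0},{"tx": 0,"ty": -0.068,"tz": 0,"wx": 0,"wy": 0,"wz": 0,"fingers": 0}])

```text
time_s: 4.4
position: [0.4507, -0.0824, 0.2073]
tool_rot: [[-1.0, 0.029, 0.004], [0.029, 1.0, -0.0], [-0.004, -0.0, -1.0]]
wrist_force: [0.5, 0.2, 0.2]
finger_gap: 0.043
gripper_force: 0.0
```

Emit:
jog_arm(increments=[{"tx": -0.025,"ty": -0.062,"tz": 0,"wx": 0,"wy": 0,"wz": 0,"fingers": 0},{"tx": -0.025,"ty": -0.062,"tz": 0,"wx": 0,"wy": 0,"wz": 0,"fingers": 0},{"tx": -0.025,"ty": -0.062,"tz": 0,"wx": 0,"wy": 0,"wz": 0,"fingers": 0},{"tx": -0.025,"ty": -0.062,"tz": 0,"wx": 0,"wy": 0,"wz": 0,"fingers": 0},{"tx": -0.025,"ty": -0.062,"tz": 0,"wx": 0,"wy": 0,"wz": 0,"fingers": 0}])

```text
time_s: 4.82
position: [0.5209, -0.2707, 0.2072]
tool_rot: [[-1.0, 0.028, 0.003], [0.028, 1.0, -0.001], [-0.003, -0.001, -1.0]]
wrist_force: [0.4, 0.8, -0.1]
finger_gap: 0.0429
gripper_force: 0.0
```

Emit:
jog_arm(increments=[{"tx": 0,"ty": 0,"tz": 0,"wx": 0,"wy": 0,"wz": 0.052,"fingers": -0.3},{"tx": 0,"ty": 0,"tz": 0,"wx": 0,"wy": 0,"wz": 0.052,"fingers": -0.3},{"tx": 0,"ty": 0,"tz": 0,"wx": 0,"wy": 0,"wz": 0.052,"fingers": -0.3},{"tx": 0,"ty": 0,"tz": 0,"wx": 0,"wy": 0,"wz": 0.052,"fingers": -0.3},{"tx": 0,"ty": 0,"tz": 0,"wx": 0,"wy": 0,"wz": 0,"fingers": -0.3}])

```text
time_s: 5.23
position: [0.5205, -0.2687, 0.2069]
tool_rot: [[-0.893, 0.451, 0.002], [0.451, 0.893, -0.001], [-0.002, -0.0, -1.0]]
wrist_force: [0.1, 0.1, -0.1]
finger_gap: 0.0298
gripper_force: 0.0
```

```bash
python3 - <<'E'
from h import *
import json
m=camera_model("wrist"); s=observe()
a=camera("wrist")[:,:,::-1]
json.dump({k:np.array(v).tolist() for k,v in m.items()},open("wm.json","w"))
cv2.imwrite("pics/w1.png",a)
cv2.imwrite("pics/w1s.png",cv2.resize(a,(800,600)))
print(s["position"],s["tool_rot"],s["finger_gap"],"cam",-np.array(m["R"]).T@m["t"])
for X in [(.626,-.323,.075),(.577,-.298,.075),(.538,-.275,.075),(.555,-.286,.075)]: print(proj("wrist",X,m)*800/512)
E
```

```text
[ 0.52046019 -0.26866557  0.20687264] [[-8.92524660e-01  4.50994693e-01  1.87567823e-03]
 [ 4.50992605e-01  8.92526522e-01 -1.44128627e-03]
 [-2.32410502e-03 -4.40466531e-04 -9.99997202e-01]] 0.02976621036609299 cam [ 0.44653209 -0.23047369  0.33300375]
[397.2495946  481.51376487]
[397.43021324 397.15873122]
[402.95165978 319.71829123]
[398.82798989 355.22003771]
```

View pics/w1s.png

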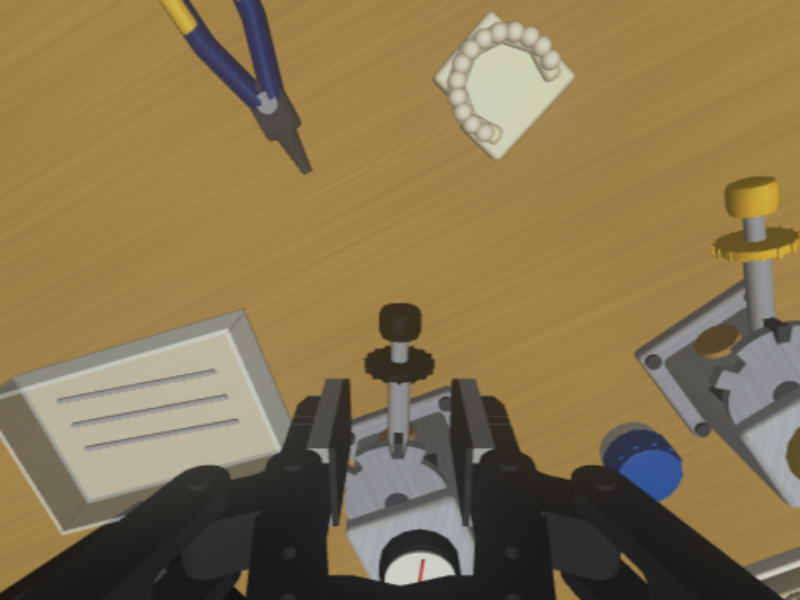

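The wrist view shows the lever running straight down the tool's centre line, with the cap at (400,322), the flange at (399,363) and the rod at (398,400). This matches the prediction to about 2 mm. Moving over the sleeve and down astride it.

Emit:
jog_arm(increments=[{"tx": -0.052,"ty": 0,"tz": 0,"wx": 0,"wy": 0,"wz": 0,"fingers": -0.3},{"tx": -0.052,"ty": 0,"tz": 0,"wx": 0,"wy": 0,"wz": 0,"fingers": -0.3},{"tx": 0,"ty": 0,"tz": 0.06,"wx": 0,"wy": 0,"wz": 0,"fingers": -0.3},{"tx": 0,"ty": 0,"tz": 0.06,"wx": 0,"wy": 0,"wz": 0,"fingers": -0.3},{"tx": 0,"ty": 0,"tz": 0.04,"wx": 0,"wy": 0,"wz": 0,"fingers": -0.3}])

```text
time_s: 5.7
position: [0.5752, -0.2957, 0.1078]
tool_rot: [[-0.896, 0.444, -0.001], [0.444, 0.896, 0.001], [0.001, 0.0, -1.0]]
wrist_force: [-1.0, 0.2, -0.4]
finger_gap: 0.0298
gripper_force: 0.0
```

```bash
python3 - <<'E'
from h import *
m=camera_model("wrist"); s=observe()
a=camera("wrist")[:,:,::-1]
cv2.imwrite("pics/w2s.png",cv2.resize(a,(800,600)))
print(s["position"],s["wrist_force"],s["finger_gap"])
E
```

```text
[ 0.57522865 -0.29571511  0.10778084] [-1.01872884  0.24633064 -0.38542754] 0.02983480842075914
```

View pics/w2s.png

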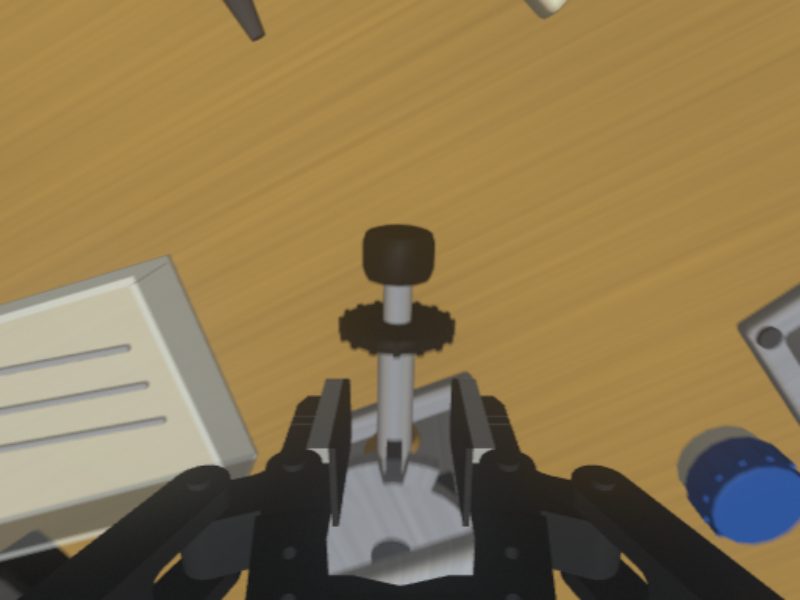

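The lever is centred between the fingers (rod at column 396, pads at 350 and 452), and the flange at row 328 is ahead of them. Going down and narrowing the gap.

Emit:
jog_arm(increments=[{"tx": 0,"ty": 0,"tz": 0.03,"wx": 0,"wy": 0,"wz": 0,"fingers": -0.3},{"tx": 0,"ty": 0,"tz": 0.026,"wx": 0,"wy": 0,"wz": 0,"fingers": -0.3},{"tx": 0,"ty": 0,"tz": 0,"wx": 0,"wy": 0,"wz": 0,"fingers": -0.55},{"tx": 0,"ty": 0,"tz": 0,"wx": 0,"wy": 0,"wz": 0,"fingers": -0.55}])

```text
time_s: 6.08
position: [0.5756, -0.2962, 0.0773]
tool_rot: [[-0.895, 0.446, 0.0], [0.446, 0.895, 0.0], [-0.0, 0.0, -1.0]]
wrist_force: [0.5, -0.6, 0.5]
finger_gap: 0.0192
gripper_force: 0.0
```

Emit:
jog_arm(increments=[{"tx": 0.006,"ty": 0,"tz": 0,"wx": 0,"wy": 0,"wz": 0,"fingers": -0.55},{"tx": 0.006,"ty": 0,"tz": 0,"wx": 0,"wy": 0,"wz": 0,"fingers": -0.55}])

```text
time_s: 6.25
position: [0.57, -0.2934, 0.0785]
tool_rot: [[-0.895, 0.447, 0.003], [0.447, 0.895, -0.001], [-0.003, 0.0, -1.0]]
wrist_force: [3.1, -2.0, 0.4]
finger_gap: 0.0191
gripper_force: 1.8
```

Emit:
jog_arm(increments=[{"tx": 0.006,"ty": 0,"tz": 0,"wx": 0,"wy": 0,"wz": 0,"fingers": -0.55},{"tx": 0.006,"ty": 0,"tz": 0,"wx": 0,"wy": 0,"wz": 0,"fingers": -0.55},{"tx": 0.004,"ty": 0,"tz": 0,"wx": 0,"wy": 0,"wz": 0,"fingers": -0.55},{"tx": 0,"ty": 0,"tz": 0,"wx": 0,"wy": 0,"wz": 0,"fingers": -0.55}])

```text
time_s: 6.58
position: [0.5622, -0.2898, 0.0785]
tool_rot: [[-0.894, 0.448, 0.005], [0.448, 0.894, -0.003], [-0.006, -0.0, -1.0]]
wrist_force: [5.0, -3.5, 0.0]
finger_gap: 0.019
gripper_force: 3.1
```

```bash
python3 - <<'E'
from h import *
for i in range(4):
    s=observe(); print(s["time_s"],np.round(s["position"],4),np.round(s["wrist_force"],1),round(s["gripper_force"],1))
    if i<2: a=camera("wrist")
E
```

```text
6.5833 [ 0.5622 -0.2898  0.0785] [ 5.  -3.5  0. ] 3.1
6.6333 [ 0.5624 -0.2899  0.0785] [ 4.3 -2.8 -0.1] 3.0
6.6833 [ 0.5624 -0.2899  0.0784] [ 5.4 -3.1  0.2] 3.0
6.6833 [ 0.5624 -0.2899  0.0784] [ 5.4 -3.1  0.2] 3.0
```

Emit:
jog_arm(increments=[{"tx": 0.004,"ty": 0,"tz": 0,"wx": 0,"wy": 0,"wz": 0,"fingers": -0.55},{"tx": 0,"ty": 0,"tz": 0,"wx": 0,"wy": 0,"wz": 0,"fingers": -0.55}])

```text
time_s: 6.85
position: [0.5604, -0.289, 0.0784]
tool_rot: [[-0.894, 0.448, 0.006], [0.448, 0.894, -0.003], [-0.006, -0.001, -1.0]]
wrist_force: [6.0, -4.1, 0.8]
finger_gap: 0.019
gripper_force: 3.4
```

Emit:
jog_arm(increments=[{"tx": -0.0004,"ty": -0.0098,"tz": 0,"wx": 0,"wy": 0,"wz": -0.0382,"fingers": -0.55},{"tx": -0.0004,"ty": -0.0098,"tz": 0,"wx": 0,"wy": 0,"wz": -0.0382,"fingers": -0.55}])

```text
time_s: 7.02
position: [0.5566, -0.2993, 0.0785]
tool_rot: [[-0.956, 0.295, 0.006], [0.295, 0.956, -0.003], [-0.007, -0.001, -1.0]]
wrist_force: [4.9, -4.2, -0.3]
finger_gap: 0.0192
gripper_force: 3.3
```

Emit:
jog_arm(increments=[{"tx": 0.0015,"ty": -0.0098,"tz": 0,"wx": 0,"wy": 0,"wz": -0.0382,"fingers": -0.55},{"tx": -0.0004,"ty": -0.0098,"tz": 0,"wx": 0,"wy": 0,"wz": -0.0382,"fingers": -0.55}])

```text
time_s: 7.18
position: [0.5528, -0.3105, 0.0785]
tool_rot: [[-0.99, 0.139, 0.006], [0.139, 0.99, -0.003], [-0.006, -0.002, -1.0]]
wrist_force: [5.8, -2.1, -0.1]
finger_gap: 0.019
gripper_force: 3.4
```

```bash
python3 - <<'E'
from h import *
s=observe()
a=camera("wrist")[:,:,::-1]
cv2.imwrite("pics/w3s.png",cv2.resize(a,(800,600)))
print(s["position"],s["wrist_force"],s["finger_gap"])
E
```

```text
[ 0.55281666 -0.31051549  0.07850687] [ 5.76183885 -2.0501824  -0.08232187] 0.01896166545571205
```

View pics/w3s.png

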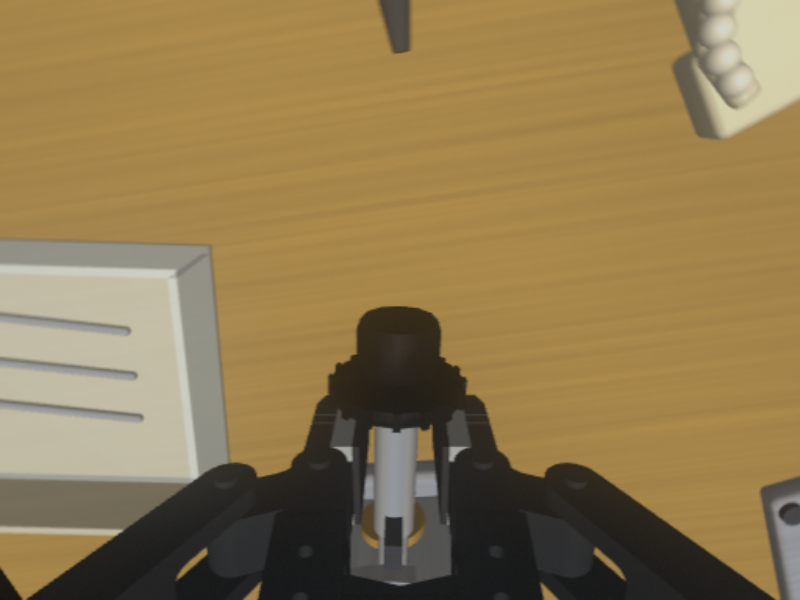

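The lever is swinging with the fingers: the rod is centred at column 397 and the flange rests on the pads at row 390. Continuing.

Emit:
jog_arm(increments=[{"tx": -0.0004,"ty": -0.0098,"tz": 0,"wx": 0,"wy": 0,"wz": -0.0382,"fingers": -0.55},{"tx": -0.0004,"ty": -0.0098,"tz": 0,"wx": 0,"wy": 0,"wz": -0.0382,"fingers": -0.55},{"tx": -0.0004,"ty": -0.0098,"tz": 0,"wx": 0,"wy": 0,"wz": -0.0382,"fingers": -0.55}])

```text
time_s: 7.48
position: [0.5527, -0.3273, 0.0785]
tool_rot: [[-0.995, -0.101, 0.006], [-0.101, 0.995, -0.002], [-0.006, -0.002, -1.0]]
wrist_force: [6.3, -0.0, 0.6]
finger_gap: 0.0192
gripper_force: 3.3
```

Emit:
jog_arm(increments=[{"tx": -0.0004,"ty": -0.0098,"tz": 0,"wx": 0,"wy": 0,"wz": -0.0382,"fingers": -0.55},{"tx": -0.0004,"ty": -0.0098,"tz": 0,"wx": 0,"wy": 0,"wz": -0.0382,"fingers": -0.55}])

```text
time_s: 7.65
position: [0.5547, -0.3385, 0.0784]
tool_rot: [[-0.966, -0.258, 0.006], [-0.258, 0.966, -0.001], [-0.005, -0.002, -1.0]]
wrist_force: [6.6, 0.2, 1.3]
finger_gap: 0.0188
gripper_force: 3.2
```

Emit:
jog_arm(increments=[{"tx": -0.0004,"ty": -0.0098,"tz": 0,"wx": 0,"wy": 0,"wz": -0.0382,"fingers": -0.55},{"tx": 0,"ty": 0,"tz": 0,"wx": 0,"wy": 0,"wz": 0,"fingers": -0.55}])

```text
time_s: 7.82
position: [0.5565, -0.3449, 0.0784]
tool_rot: [[-0.943, -0.334, 0.006], [-0.334, 0.943, -0.001], [-0.005, -0.003, -1.0]]
wrist_force: [6.5, -0.1, 0.3]
finger_gap: 0.0194
gripper_force: 3.1
```

Emit:
jog_arm(increments=[{"tx": -0.0003,"ty": -0.006,"tz": 0,"wx": 0,"wy": 0,"wz": 0,"fingers": -0.55},{"tx": -0.0003,"ty": -0.004,"tz": 0,"wx": 0,"wy": 0,"wz": 0,"fingers": -0.55},{"tx": 0,"ty": 0,"tz": 0,"wx": 0,"wy": 0,"wz": 0,"fingers": -0.55}])

```text
time_s: 8.07
position: [0.5583, -0.3474, 0.0777]
tool_rot: [[-0.943, -0.331, 0.004], [-0.331, 0.943, 0.003], [-0.004, 0.001, -1.0]]
wrist_force: [5.7, 3.3, 1.9]
finger_gap: 0.0196
gripper_force: 2.9
```

Emit:
jog_arm(increments=[{"tx": 0,"ty": -0.005,"tz": 0,"wx": 0,"wy": 0,"wz": 0,"fingers": -0.55},{"tx": 0,"ty": 0,"tz": 0,"wx": 0,"wy": 0,"wz": 0,"fingers": -0.55}])

```text
time_s: 8.23
position: [0.5592, -0.3497, 0.0776]
tool_rot: [[-0.943, -0.332, 0.003], [-0.332, 0.943, 0.003], [-0.004, 0.002, -1.0]]
wrist_force: [4.4, 4.9, 1.6]
finger_gap: 0.0192
gripper_force: 3.1
```

Emit:
jog_arm(increments=[{"tx": -0.008,"ty": 0,"tz": 0,"wx": 0,"wy": 0,"wz": 0,"fingers": -0.55},{"tx": -0.008,"ty": 0,"tz": 0,"wx": 0,"wy": 0,"wz": 0,"fingers": -0.55},{"tx": -0.008,"ty": 0,"tz": 0,"wx": 0,"wy": 0,"wz": 0,"fingers": -0.55},{"tx": -0.004,"ty": 0,"tz": 0,"wx": 0,"wy": 0,"wz": 0,"fingers": -0.55},{"tx": 0,"ty": 0,"tz": 0,"wx": 0,"wy": 0,"wz": 0,"fingers": -0.55}])

```text
time_s: 8.65
position: [0.5718, -0.346, 0.0762]
tool_rot: [[-0.944, -0.33, -0.003], [-0.33, 0.944, 0.002], [0.002, 0.003, -1.0]]
wrist_force: [-1.8, 5.2, 1.8]
finger_gap: 0.0196
gripper_force: 2.8
```

```bash
python3 - <<'E'
from h import *
s=observe()
a=camera("wrist")[:,:,::-1]
cv2.imwrite("pics/w4s.png",cv2.resize(a,(800,600)))
print(s["position"],s["wrist_force"],s["finger_gap"])
E
```

```text
[ 0.57178923 -0.34597277  0.07622059] [-1.83329667  5.16131648  1.77036815] 0.019632164449315495
```

View pics/w4s.png

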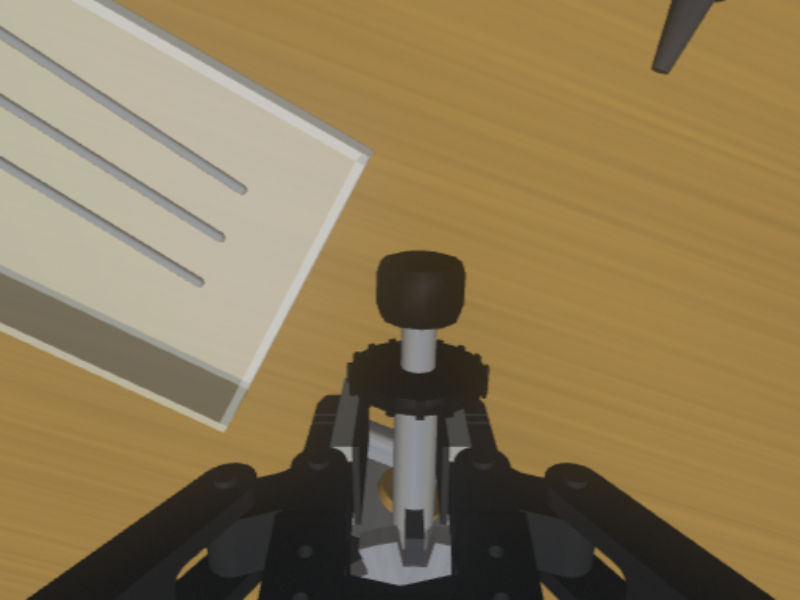

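The lever is over, with the rod against one pad at column 415, and the flange has come back with a clear rod gap at rows 327–372. Releasing the side load and rising.

Emit:
jog_arm(increments=[{"tx": 0,"ty": 0.006,"tz": 0,"wx": 0,"wy": 0,"wz": 0,"fingers": -0.4},{"tx": 0,"ty": 0.003,"tz": 0,"wx": 0,"wy": 0,"wz": 0,"fingers": -0.3},{"tx": 0,"ty": 0,"tz": 0,"wx": 0,"wy": 0,"wz": 0,"fingers": -0.3}])

```text
time_s: 8.95
position: [0.571, -0.3425, 0.0769]
tool_rot: [[-0.944, -0.33, 0.001], [-0.33, 0.944, -0.001], [-0.0, -0.001, -1.0]]
wrist_force: [-0.1, 0.5, -0.1]
finger_gap: 0.0303
gripper_force: 0.0
```

Emit:
jog_arm(increments=[{"tx": 0,"ty": 0,"tz": -0.03,"wx": 0,"wy": 0,"wz": 0,"fingers": -0.3},{"tx": 0,"ty": 0,"tz": -0.06,"wx": 0,"wy": 0,"wz": 0,"fingers": -0.3},{"tx": 0,"ty": 0,"tz": -0.06,"wx": 0,"wy": 0,"wz": 0,"fingers": -0.3},{"tx": 0.06,"ty": 0,"tz": -0.03,"wx": 0,"wy": 0,"wz": 0,"fingers": -0.3},{"tx": 0,"ty": 0,"tz": 0,"wx": 0,"wy": 0,"wz": 0,"fingers": -0.3}])

```text
time_s: 9.37
position: [0.5341, -0.36, 0.1901]
tool_rot: [[-0.946, -0.324, 0.004], [-0.324, 0.946, -0.007], [-0.001, -0.008, -1.0]]
wrist_force: [-1.1, -2.8, 0.5]
finger_gap: 0.0297
gripper_force: 0.0
```

```bash
python3 - <<'E'
from h import *
m=camera_model("wrist"); s=observe()
a=camera("wrist")[:,:,::-1]
cv2.imwrite("pics/w5s.png",cv2.resize(a,(800,600)))
print(s["position"],s["wrist_force"],s["time_s"])
piv=np.array([.626,-.323]);
for y in (-.05,-.03):
  th=np.pi+y+.4; u=np.array([np.cos(th),np.sin(th)])
  for r in (.037,.074,.0765,.092,.108): print(y,r,proj("wrist",[*(piv+r*u),.075],m)*800/512)
E
```

```text
[ 0.53411694 -0.36004731  0.19011947] [-1.06131908 -2.80858835  0.52790956] 9.3667
-0.05 0.037 [410.18077237 410.02093406]
-0.05 0.074 [409.1309475  343.80797082]
-0.05 0.0765 [409.05654931 339.11564038]
-0.05 0.092 [408.58481482 309.36311799]
-0.05 0.108 [408.07813049 277.40629184]
-0.03 0.037 [408.73676488 410.05259743]
-0.03 0.074 [406.11149052 343.88077678]
-0.03 0.0765 [405.9254549  339.19162299]
-0.03 0.092 [404.74589622 309.4600465 ]
-0.03 0.108 [403.47900781 277.52726481]
```

View pics/w5s.png

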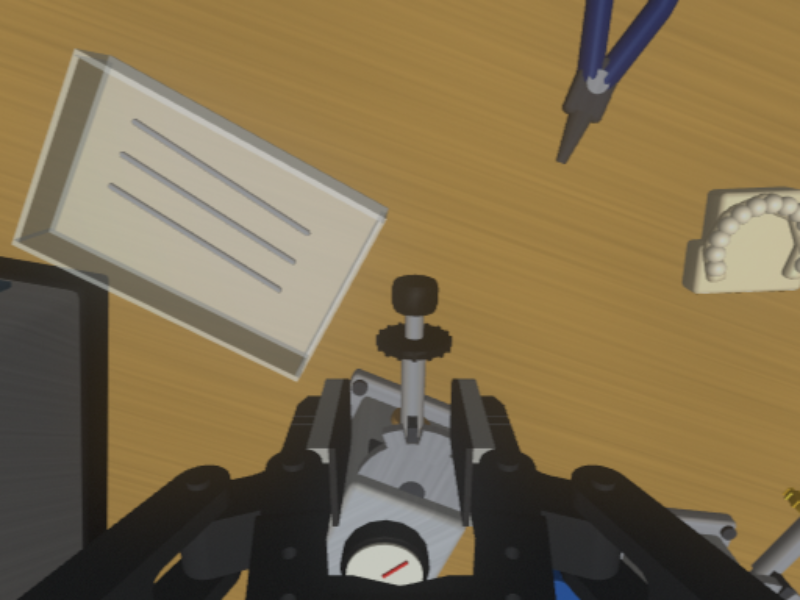

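The flange sits at row 341, against a prediction of 339 for seated and about 326 if it were riding the rim. The lever points fully right, along column 414, with its pawl in the right-hand notch. The fingers are clear, so I'm handing in.

```bash
python3 -c "
from rig import *
print(close_job())"
```

```text
the job is handed in; nothing more can be done
None
```

I pushed the drawer home, swung the nitrogen lever fully right and let its collar snap in, and handed the job in at about 9.4 s. The last wrist picture shows the lever over and the collar seated. I did not picture the drawer after its last push, which ended hard against the stop. The hand-in returned no verdict.

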